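# Draw the feed lever behind the chip guard to its stop with the chip hook

### The job

With the chip hook from its rest, reach over the steel chip guard and draw the feed lever (flat upright tab, not the ball knob) towards the guard until you feel its sprung stop; hold it pressed there with about 10 N, never over 15 N, for two seconds. Then lift the hook clear, lay it back in both notches of its rest as it was and let go. Touch the lever only with the hook, and leave the ball-knob lever and the other things alone.

Things in the scene. Friction and masses are not known exactly. Their poses are not given: they have to be found in the camera images.
- hook_grip (a point): centre of the loose chip hook's handle: black bar 130 mm long (x), 16 wide (y), 22 high (z), hook about 0.24 kg; grasp it across its 16 mm from above, between the rest's posts. A 6 mm steel rod leaves its +x end at mid height, runs to 150 mm in front of this point and bends straight down by 80 mm. Axes: x along the handle to the bend, z up (the leg points to -z)
- hook_tip (a point): lower end of the hook's bent leg, at (150, 0, -80) mm from hook_grip in the hook's axes
- rest: fixed aluminium rest: base 160 x 70 x 12 mm, two posts 10 mm thick at x = +52 and -52 mm, each with a notch 23 mm wide, 12 mm deep, flared above, floor 110 mm and top 134 mm above the table. Origin: centre of its underside, on the table. The hook lies in both notches, hook_grip 121 mm above this origin, handle along the rest's x, bend to +x
- apron: fixed feed unit, 320 mm wide (y), origin on the table. Base 20 mm high; chip guard: steel sheet 5 mm thick at x = -65 mm, whole width, 115 mm high, end cheeks 50 mm deep, 90 high; gear housing 75 mm high from x = +75 to +120 mm. Between guard and housing lie two slide levers side by side, slideway tops 36 mm above the table. Axes: x away from the robot, z up
- feed_lever (a joint): draw of the feed lever in m, 0 to 0.006 at the start, growing as it slides along the apron's -x to the guard, drag about 2.5 N. Its stop is out of sight in the slideway and differs from machine to machine, somewhere between 0.022 and 0.058: a stiff rubber buffer (about 8 N per mm); only the pull tells where it is
- feed_tab (a point): centre of the feed lever's tab: upright dark steel plate 6 mm thick (apron's x), 30 mm wide (y), 64 mm high, from 37 to 101 mm above the table. It starts 34 to 40 mm from the apron's origin in x (apron's axes) and about 70 mm to one side or the other; moves with the lever; axes as the apron's
- coolant_lever (a joint): draw of the other lever in m, grows towards the guard; leave it as found
- coolant_ball (a point): centre of the ball of the coolant lever, a dark ball 24 mm in diameter on a stem, 70 mm above the table; beside the feed lever, on its left or right (swapped between starts)
- chuck_key: loose T-shaped chuck key, 90 x 90 mm, lying on the table; leave alone
- spacer: loose steel ring 52 mm in diameter, 14 mm high; leave alone
- oil: black oil bottle, 54 mm in diameter, 130 mm high; leave alone
- brush: hand brush lying on the table; leave alone
- jaw: red plastic vice jaw 70 x 22 x 30 mm; leave alone
- spanner: spanner lying on the table; leave alone
- collet: steel collet, 40 mm in diameter, 50 mm high, standing on the gear housing behind the levers; leave alone

How it is judged:
By the outcome, as a careful person would: the job done as asked, in the order asked, and still so for the second after the job is handed in, with the robot touching nothing.
It also fails if it takes over 61 s, if anything falls off the work surface, if the arm or the gripper's body presses on something with over 40 N, if the wrist force passes 120 N, or if a joint passes its speed limit or range.

### The arm

A 6-joint arm with a two-finger parallel gripper is mounted at the origin on the work surface. World frame = base frame: x ahead of the robot, y to its left, z up, the work surface at z = 0. Lengths are in m, angles in rad, forces in N, time in s.
With the tool pointing down it reaches from about 0.275 to 0.825 m from the base axis. Payload 4.9 kg.
Tool frame: the origin (TCP) lies at the very end of the fingers, on their centre line; the grasp point (between the pads) lies 19 mm behind it; z points along the fingers, y is the direction in which the jaws open and shut (so a half turn about z gives the same grasp; the last joint's range is limited). The gripper opens to 85 mm and grips with 20 to 120 N. Pads are 22 mm wide; open, the fingers measure 114 mm over their backs; the gripper's body (76 mm by 85 mm) begins 54 mm behind the grasp point. The pads swing forward as they close: fully open they stand 13 mm farther back than shut.
Start: joints at [1.024, 0.326, -0.193, 1.052, 0, 1.437], TCP at [0.221, 0.504, 0.231] pointing down, gripper open.
Joint ranges: [-2.65, 2.65], [-0.97, 1.79], [-1.3, 1.35], [-1.93, 2.1], [-1.47, 1.37], [-3.14, 3.14]. Speed limits (rad/s): [2.57, 2.57, 3.14, 3.14, 3.14, 3.14].

### API

Orientations are given as a rotation vector (axis times angle).
In Python, from bench import r, imaging, order, status gives the robot as it stands. Calls block until the motion is done:
- r.movep(position, orientation): joint-space move of the TCP to a pose.
- r.movel(position, feed=0.15, ori=None): straight line of the TCP; ori=None keeps the orientation; feed is the mean speed in m/s.
- r.move_joints(angles): joint-space move.
- r.release() and r.close_gripper(): open the fingers fully, or close them until they stop; the grip force is fixed at half the most.
- r.dwell(seconds).
- r.solve_ik(position, orientation): joint angles nearest the present ones, or None.
- imaging.capture(name): name is "scene" or "top" or "wrist"; returns the picture (480x640x3 uint8, blue, green, red); there is no depth.
- imaging.calibration(name): a dict with "camera_matrix" (3x3 intrinsics, pixels), "distortion" ([k1, k2, p1, p2, k3] as OpenCV has them; the pictures are not rectified), "pose" (4x4, takes a point from camera to world coordinates); the wrist camera has in their place "tool_from_camera" (4x4, takes a point from camera to tool coordinates, whose origin is the TCP and whose axes are the flange's). Camera axes: x right, y down, z forward; pixel columns grow to the right and rows downward; lengths in m; the calibration is good to about 2 mm. A picture is of the moment at which its call begins: read the wrist's pose just before it. calibration takes no time and is no camera call.
A pose or a line that the arm cannot do raises r.IKError and nothing moves.
- order.close_job(): hands the job in, once; it reports no verdict.
Readings, each from a call of its own:
- status.read_clock(): time.
- status.read_joints(): joint angles.
- status.read_joint_vel(): joint speeds.
- status.read_tau(): joint torques, N m.
- status.read_tcp_pos(): TCP position.
- status.read_tool_rot(): TCP orientation.
- status.read_ft_force(): force on the tool from outside, world axes, zero at the start.
- status.read_ft_torque(): the same for the moment, N m.
- status.read_opening(): finger opening in m.
Only numpy, scipy, OpenCV 4.12 (cv2) and the standard library are available. Lean on these libraries where they do the work, as an engineer would, in place of code of your own. Each camera call takes 0.05 s, during which the arm holds its last target.

## Working session

There is one attempt and no reset: what is moved stays moved. The work goes in short steps, each a Python script; the robot and the scene stay as the last script left them, time stands still between calls to the robot, and variables do not carry over. Pictures are saved under pics/ and viewed, and the job is handed in when it is done.

```bash
ls; mkdir -p pics
python3 - <<'E'
from bench import r, imaging, order, status
import cv2
for n in ["scene","top","wrist"]:
    cv2.imwrite(f"pics/{n}0.png",imaging.capture(n))
    c=imaging.calibration(n); print(n,{k:__import__('numpy').round(v,4).tolist() for k,v in c.items()})
print(status.read_clock(),status.read_tcp_pos(),status.read_tool_rot(),status.read_ft_force(),status.read_opening())
E
```

```text
pics
scene {'camera_matrix': [[442.8607, 0.0, 322.4694], [0.0, 442.8607, 246.0188], [0.0, 0.0, 1.0]], 'distortion': [-0.0399, 0.0, 0.0, 0.0, 0.0], 'pose': [[0.4486, 0.5792, -0.6807, 1.2014], [0.8936, -0.3043, 0.33, -0.3559], [-0.016, -0.7563, -0.6541, 0.7203], [0.0, 0.0, 0.0, 1.0]]}
top {'camera_matrix': [[456.2549, 0.0, 321.8111], [0.0, 456.2549, 233.324], [0.0, 0.0, 1.0]], 'distortion': [-0.0697, 0.0, 0.0, 0.0, 0.0], 'pose': [[0.0279, -0.9938, 0.1072, 0.41], [-0.9995, -0.0264, 0.0147, -0.0372], [-0.0118, -0.1076, -0.9941, 1.2142], [0.0, 0.0, 0.0, 1.0]]}
wrist {'camera_matrix': [[359.0774, 0.0, 328.7887], [0.0, 359.0774, 244.534], [0.0, 0.0, 1.0]], 'distortion': [-0.044, 0.0, 0.0, 0.0, 0.0], 'tool_from_camera': [[-0.0003, -0.9604, -0.2785, 0.0709], [1.0, -0.0003, 0.0001, 0.0005], [-0.0002, -0.2785, 0.9604, -0.1432], [0.0, 0.0, 0.0, 1.0]]}
0.15 [0.22041663 0.50344322 0.23066478] [-6.43794832e-01 -3.07446608e+00  1.95400854e-03] [-0.11090547  0.71299287  0.91088148] 0.08559220769074082
```

View pics/scene0.png

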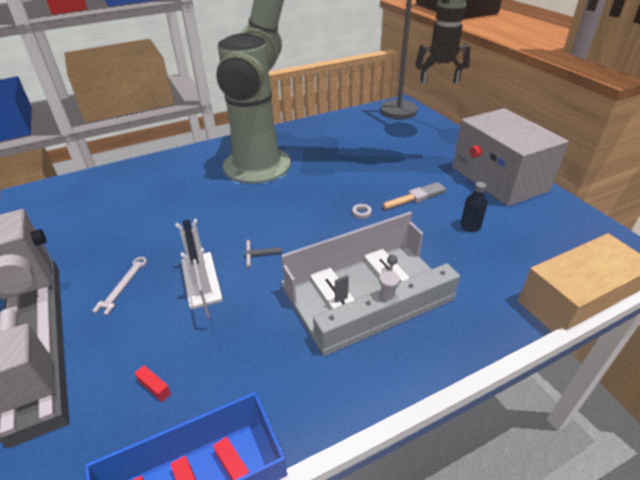

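View pics/top0.png

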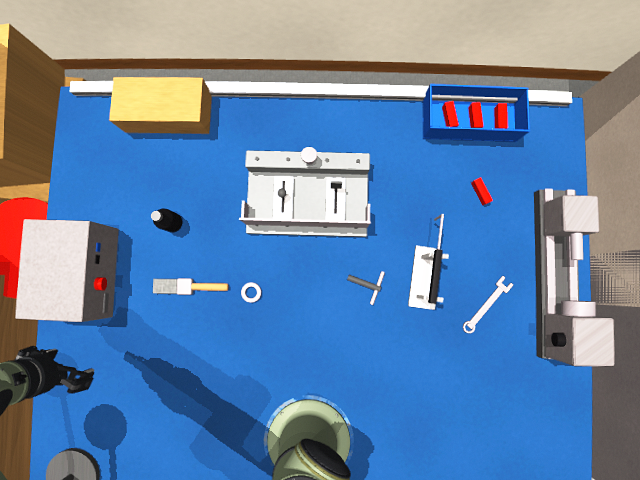

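View pics/wrist0.png

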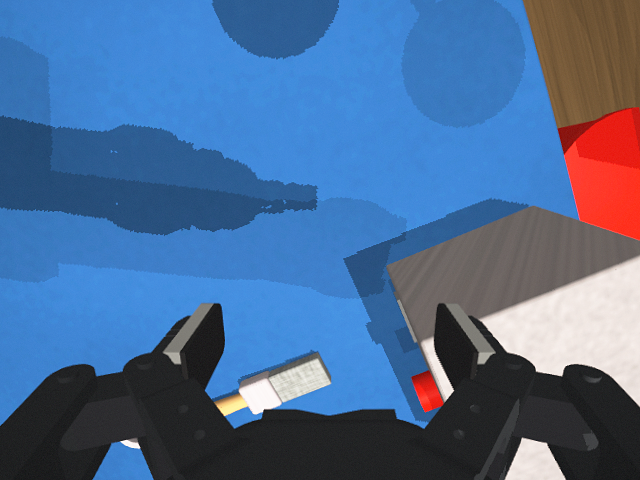

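The top view shows the rest and hook near (430,270), with the bend towards the top of the image. The apron is near (308,193), with the tab at about (336,184) and the ball at (282,192). I'll zoom in to get exact pixels.

Run:
```python
import cv2
a=cv2.imread('pics/top0.png')
cv2.imwrite('pics/t_rest.png',cv2.resize(a[200:320,390:470],None,fx=5,fy=5,interpolation=cv2.INTER_CUBIC))
cv2.imwrite('pics/t_apron.png',cv2.resize(a[140:245,230:385],None,fx=5,fy=5,interpolation=cv2.INTER_CUBIC))
s=cv2.imread('pics/scene0.png')
cv2.imwrite('pics/s_rest.png',cv2.resize(s[205:325,160:240],None,fx=5,fy=5,interpolation=cv2.INTER_CUBIC))
```

```text
(no output)
```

View pics/t_rest.png

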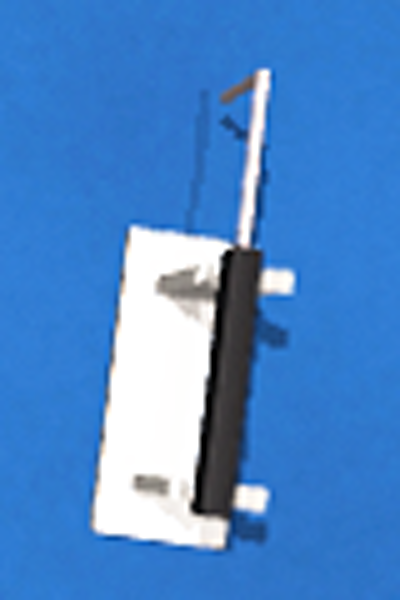

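View pics/t_apron.png

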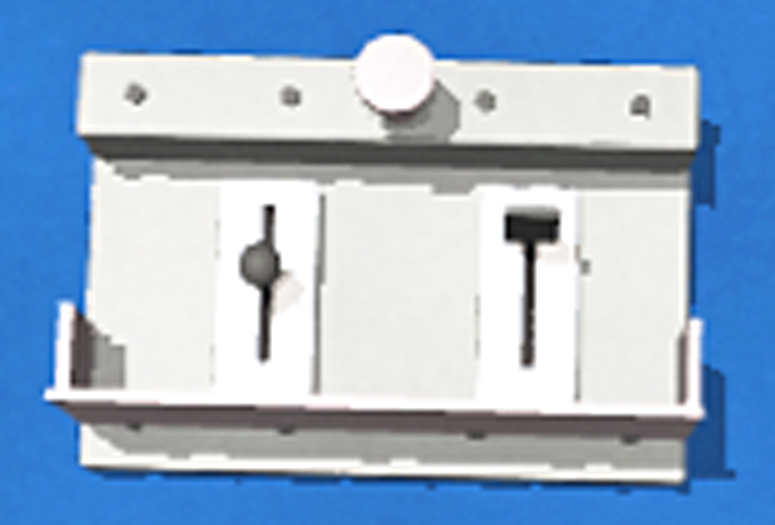

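View pics/s_rest.png

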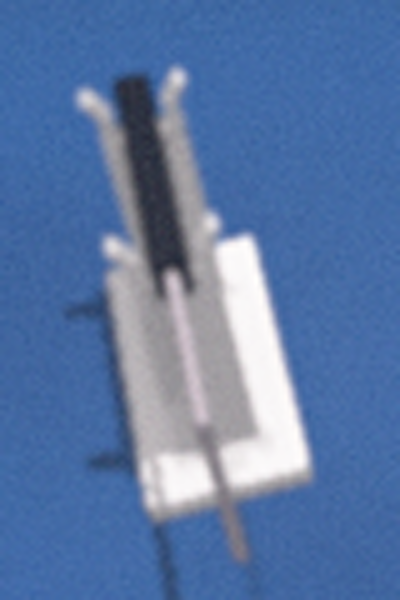

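```bash
cat > h.py <<'E'
import numpy as np, cv2
from scipy.optimize import least_squares
from scipy.spatial.transform import Rotation as R
from bench import r, imaging, order, status
def proj(cal,P,T=None):
    T=np.array(cal['pose']) if T is None else T
    Ti=np.linalg.inv(T); rv=cv2.Rodrigues(Ti[:3,:3])[0]
    return cv2.projectPoints(np.asarray(P,float).reshape(-1,1,3),rv,Ti[:3,3],np.array(cal['camera_matrix']),np.array(cal['distortion']))[0].reshape(-1,2)
def wristT(pos,rv):
    T=np.eye(4);T[:3,:3]=R.from_rotvec(rv).as_matrix();T[:3,3]=pos
    return T@np.array(imaging.calibration('wrist')['tool_from_camera'])
def tow(p,L):
    L=np.asarray(L,float).reshape(-1,3);c,s=np.cos(p[2]),np.sin(p[2])
    return np.c_[p[0]+c*L[:,0]-s*L[:,1],p[1]+s*L[:,0]+c*L[:,1],L[:,2]]
def fit(views,p0):  # views: list of (cal,T,local pts,pix)
    f=lambda p:np.concatenate([(proj(c,tow(p,L),T)-np.asarray(px)).ravel() for c,T,L,px in views])
    s=least_squares(f,p0,loss='soft_l1'); return s.x,f(s.x).reshape(-1,2)
E
python3 - <<'E'
from h import *
ct=imaging.calibration('top');cs=imaging.calibration('scene')
o=np.array([230,140])
L=[[.12,.16,.075],[.12,-.16,.075],[.075,-.16,.075],[.075,.16,.075],[-.0675,.16,.115],[-.0675,-.16,.115]]
px=np.array([[82,55],[697,68],[697,150],[80,135],[45,397],[703,415]])/5+o
pa,res=fit([(ct,None,L,px)],[.55,0,0]);print('apron',pa,res.round(1).tolist())
o=np.array([390,200])
L=[[.08,.035,.012],[-.08,.035,.012],[-.08,-.035,.012],[.15,0,.121],[.065,0,.121],[.065,-.008,.132],[-.065,-.008,.132]]
px=np.array([[130,226],[92,532],[228,548],[264,72],[247,247],[262,252],[235,513]])/5+o
pr,res=fit([(ct,None,L,px)],[.4,-.25,0]);print('rest',pr,res.round(1).tolist())
# tab: top at z .101
px=np.array([[505,208],[560,208],[560,243],[505,243]])/5+np.array([230,140])
for d in (.034,.040):
  for y in(.07,-.07):
    print(d,y,((proj(ct,tow(pa,[[d-.003,y,.101],[d+.003,y+.015,.101],[d+.003,y-.015,.101],[d-.003,y,.037]]))-np.array([230,140]))*5).round().tolist())
np.save('poses0.npy',np.r_[pa,pr])
# overlay in scene
im=cv2.imread('pics/scene0.png')
A=[[.12,.16,.075],[.12,-.16,.075],[.075,-.16,.075],[.075,.16,.075],[-.0675,.16,.115],[-.0675,-.16,.115],[.034,-.085,.101],[.034,-.055,.101]]
B=[[.08,.035,.012],[-.08,.035,.012],[-.08,-.035,.012],[.08,-.035,.012],[.15,0,.121],[.065,0,.121],[.15,0,.041],[-.065,-.008,.132],[-.065,.008,.132]]
for p,Q in((pa,A),(pr,B)):
    for u,v in proj(cs,tow(p,Q)): cv2.circle(im,(int(round(u)),int(round(v))),1,(0,255,0),-1)
cv2.imwrite('pics/s_ov.png',cv2.resize(im[200:350,160:480],None,fx=2.5,fy=2.5))
E
```

```text
apron [ 0.62339407  0.0215328  -0.00078504] [[-0.5, -0.9], [0.8, -0.6], [0.5, 0.1], [-1.0, 0.1], [0.2, 0.5], [-0.1, 0.5]]
rest [ 0.43146809 -0.29579566 -0.11209311] [[0.2, -0.1], [0.5, -0.8], [-0.2, -0.3], [-0.2, 0.5], [-0.7, 0.2], [0.7, -0.7], [-0.2, 1.7]]
0.034 0.07 [[241.0, 212.0], [211.0, 200.0], [271.0, 201.0], [254.0, 239.0]]
0.034 -0.07 [[522.0, 220.0], [492.0, 207.0], [552.0, 208.0], [520.0, 246.0]]
0.04 0.07 [[241.0, 201.0], [212.0, 188.0], [272.0, 190.0], [254.0, 228.0]]
0.04 -0.07 [[522.0, 208.0], [492.0, 195.0], [553.0, 197.0], [520.0, 235.0]]
```

View pics/s_ov.png

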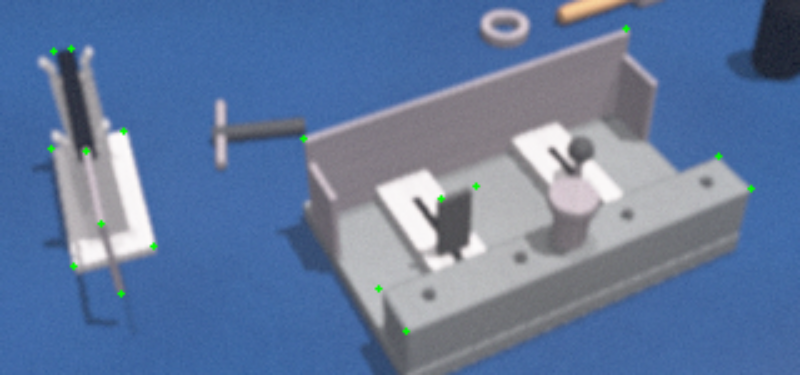

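Both views agree: the tab is on the -y side of the apron, and the rest lies at (0.431, -0.296) with yaw -0.11. Next I'll hover over the handle and refine with the wrist camera.

```bash
cat >> h.py <<'E'
def down(yaw,flip=1):
    # tool z down, tool x along yaw (flip=1) or opposite
    a=yaw+(0 if flip==1 else np.pi)
    x=np.array([np.cos(a),np.sin(a),0]);z=np.array([0,0,-1.]);return R.from_matrix(np.c_[x,np.cross(z,x),z]).as_rotvec()
E
python3 - <<'E'
from h import *
q=np.load('poses0.npy');pr=q[3:];pa=q[:3]
for f in(1,-1):
    for pos,yaw in(([pr[0],pr[1],.25],pr[2]),([pr[0],pr[1],.102],pr[2]),([pa[0]-.104,-.053,.2],pa[2]),([pa[0]-.17,-.053,.116],pa[2])):
        s=r.solve_ik(pos,down(yaw,f)); print(f,None if s is None else np.round(s,2))
E
```

```text
1 [-0.74  0.26 -0.23  1.08  0.    2.51]
1 [-0.74  0.4  -0.44  0.72  0.    2.51]
1 [-0.24  0.3  -0.32  0.96  0.    2.9 ]
1 [-0.28  0.28 -0.59  0.7   0.    2.86]
-1 [-0.74  0.26 -0.23  1.08  0.   -0.63]
-1 [-0.74  0.4  -0.44  0.72  0.   -0.63]
-1 [-0.24  0.3  -0.32  0.96  0.   -0.24]
-1 [-0.28  0.28 -0.59  0.7   0.   -0.28]
```

Run:
```python
from h import *
q=np.load('poses0.npy');pr=q[3:]
r.movep([pr[0],pr[1],.24],down(pr[2],1))
p,o=status.read_tcp_pos(),status.read_tool_rot()
cv2.imwrite('pics/w1.png',imaging.capture('wrist'));np.save('w1.npy',np.r_[p,o])
print(status.read_clock(),p,o)
f=[status.read_ft_force() for _ in range(10)];print(np.mean(f,0),np.std(f,0),status.read_clock())
```

```text
3.1083 [ 0.43182739 -0.29518885  0.24000327] [-3.13659997e+00  1.73908834e-01 -1.22090091e-04]
[0.6082181  0.32605549 0.2695567 ] [1.11022302e-16 5.55111512e-17 0.00000000e+00] 3.1083
```

View pics/w1.png

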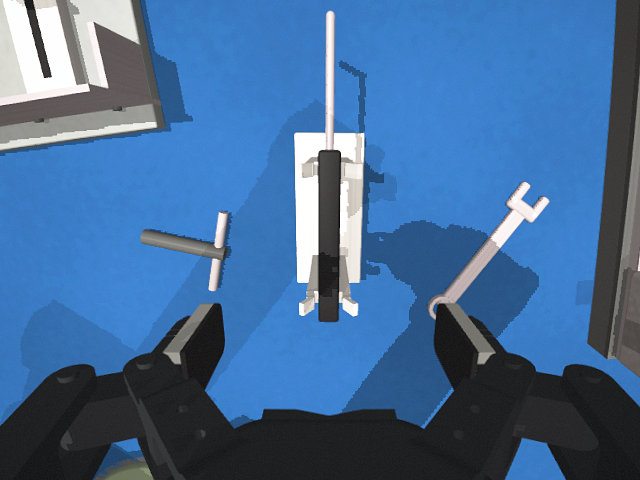

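The handle runs vertically in the wrist view from (329,150) to (329,322), with the bend at (330,12). The rest base corners are at about (295,133), (363,133), (297,283) and (359,283).

Run:
```python
from h import *
w=np.load('w1.npy');T=wristT(w[:3],w[3:]);c=imaging.calibration('wrist')
pr0=np.load('poses0.npy')[3:]
a=[[.065,.008,.132],[.065,-.008,.132],[-.065,.008,.132],[-.065,-.008,.132],[.153,0,.121]]
apx=[[319,151],[340.5,151],[318.5,321],[338.5,321],[330,12]]
b=[[.08,.035,.012],[.08,-.035,.012],[-.08,.035,.012],[-.08,-.035,.012]]
bpx=[[295,133],[363.5,133],[297,283],[359.5,283]]
for L,px in((a,apx),(b,bpx)):
    p,res=fit([(c,T,L,px)],pr0);print(p,res.round(1).tolist())
```

```text
[ 0.43132822 -0.29461335 -0.1158599 ] [[-1.3, -0.6], [0.7, -0.5], [-0.2, 1.8], [0.3, 1.9], [0.1, -0.3]]
[ 0.43035883 -0.29421237 -0.11594275] [[-1.2, -0.3], [0.9, 0.1], [-0.2, 0.0], [0.3, 0.3]]
```

Run:
```python
from h import *
g=np.array([.4312,-.2945,.102]);o=down(-.116,1)
r.movel(g+[0,0,.05],feed=.15,ori=o)
r.movel(g,feed=.08)
print(status.read_ft_force(),status.read_clock())
r.close_gripper()
print('grip',status.read_tcp_pos(),status.read_opening(),status.read_ft_force(),status.read_ft_torque(),status.read_clock())
np.save('grasp.npy',np.r_[g,o])
r.movel(g+[0,0,.02],feed=.08)
print(status.read_opening(),status.read_ft_force(),status.read_ft_torque(),status.read_clock())
r.movel(g+[0,0,.11],feed=.2)
p,o2=status.read_tcp_pos(),status.read_tool_rot()
cv2.imwrite('pics/w2.png',imaging.capture('wrist'));np.save('w2.npy',np.r_[p,o2])
print(p,status.read_opening(),status.read_ft_force(),status.read_clock())
```

```text
[ 0.44718348 -0.09754483  0.22890888] 4.6167
grip [ 0.43130812 -0.29464377  0.10227569] 0.015225013210834217 [-0.6839226  -0.11404789  2.7484515 ] [ 0.01483726  0.10088517 -0.00209518] 5.2583
0.01511854823282728 [-0.42393254 -0.33724313 -1.86370614] [0.01813187 0.05557143 0.02713346] 5.6583
[ 0.43073137 -0.29408454  0.21103029] 0.01523967728798544 [-0.57114646 -0.73256746 -2.17711654] 6.3083
```

View pics/w2.png

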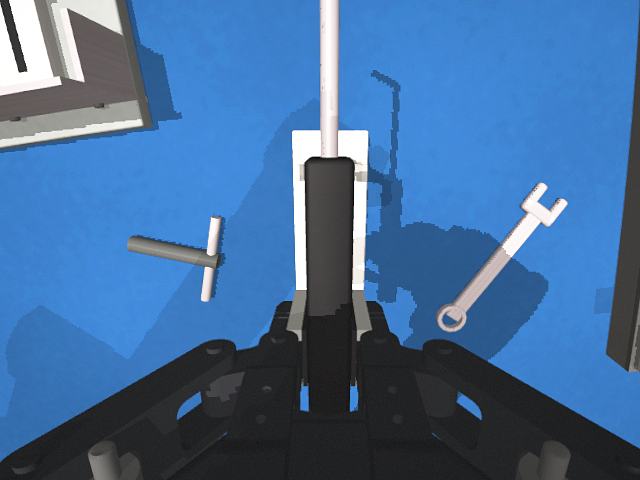

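Run:
```python
from h import *
r.movel([.529,-.052,.211],feed=.2,ori=down(0,1))
r.dwell(.3)
p,o2=status.read_tcp_pos(),status.read_tool_rot()
cv2.imwrite('pics/w3.png',imaging.capture('wrist'));np.save('w3.npy',np.r_[p,o2])
s=imaging.capture('scene');cv2.imwrite('pics/s3f.png',s);cv2.imwrite('pics/s3.png',cv2.resize(s[150:350,270:470],None,fx=3,fy=3,interpolation=cv2.INTER_CUBIC))
t=imaging.capture('top');cv2.imwrite('pics/t3.png',cv2.resize(t[130:245,230:385],None,fx=5,fy=5,interpolation=cv2.INTER_CUBIC))
print(p,status.read_ft_force(),status.read_ft_torque(),status.read_clock())
```

```text
[ 0.52890588 -0.0524907   0.21102139] [ 0.41082378 -0.63826228 -2.11626529] [-0.02706615  0.05006912 -0.00724643] 8.2167
```

View pics/w3.png

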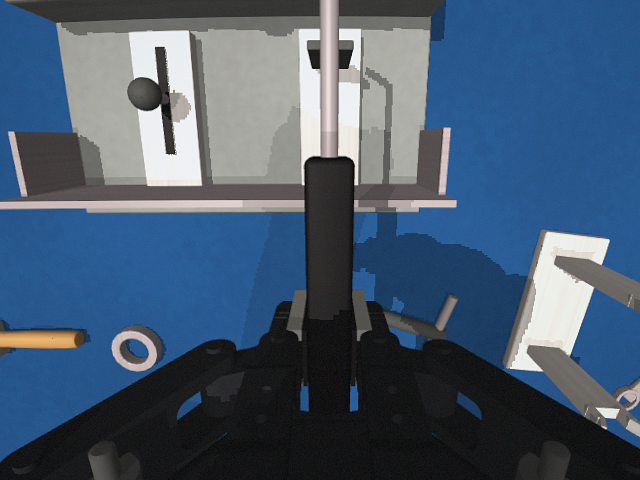

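View pics/s3.png

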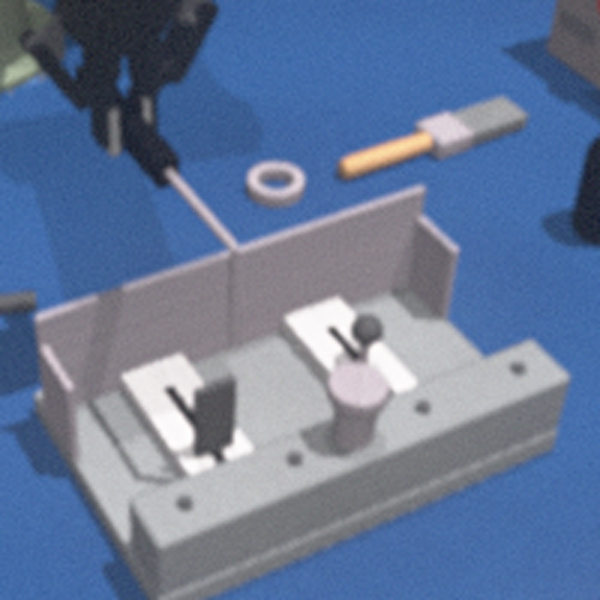

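View pics/t3.png

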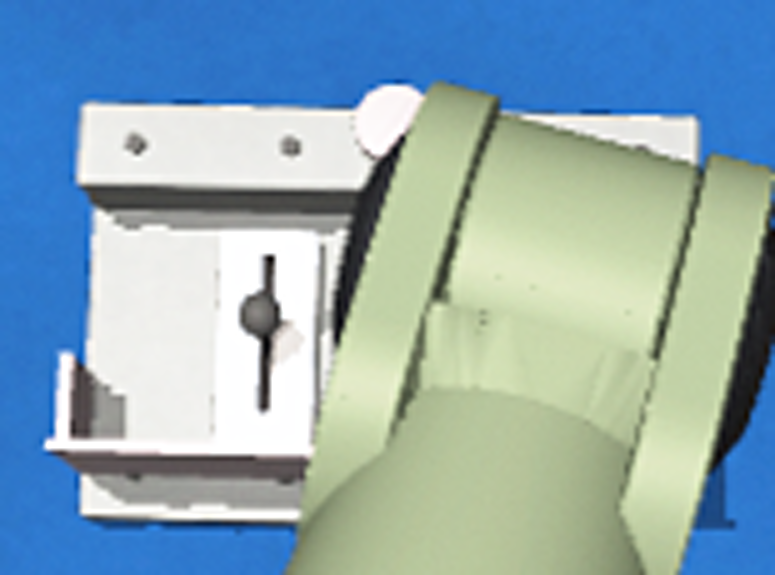

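Run:
```python
from h import *
w=np.load('w3.npy');T=wristT(w[:3],w[3:]);c=imaging.calibration('wrist');cs=imaging.calibration('scene')
L=[[.003,.015,.101],[.003,-.015,.101],[-.003,.015,.037],[-.003,-.015,.037]]
px=[[307,40],[354,40],[311,69],[350,69]]
p,res=fit([(c,T,L,px)],[.65,-.05,0]);print('tab',p,res.round(1).tolist())
# guard top near/far edge, right end; housing
print('guard',proj(c,[[.623-.0675,-.1385,.115],[.623-.0625,-.1385,.115]],T).round(1), 'seen (456,207),(456,200)')
print('bend/tip',proj(cs,[[.679,-.052,.230],[.679,-.052,.150]]).round(1),'seen 349,232 / 348,263')
# scene tab: crop->full
print('scene tab top near corners', proj(cs,tow([p[0],p[1],0],[[.003,-.015,.101],[.003,.015,.101],[.003,-.015,.037],[.003,.015,.037]])).round(1))
im=cv2.imread('pics/s3f.png');cv2.imwrite('pics/s3z.png',cv2.resize(im[215:315,320:400],None,fx=6,fy=6,interpolation=cv2.INTER_CUBIC))
im=cv2.imread('pics/w3.png');cv2.imwrite('pics/w3z.png',cv2.resize(im[0:220,280:470],None,fx=2.7,fy=2.7,interpolation=cv2.INTER_CUBIC))
```

```text
tab [ 6.59304121e-01 -5.31744307e-02 -3.14750701e-04] [[0.1, -0.1], [0.1, -0.1], [0.8, 0.2], [-1.3, 0.1]]
guard [[456.5 208.8]
 [457.2 201.5]] seen (456,207),(456,200)
bend/tip [[348.1 232.2]
 [347.2 265.4]] seen 349,232 / 348,263
scene tab top near corners [[335.3 281. ]
 [348.7 276. ]
 [335.2 303. ]
 [348.  298. ]]
```

View pics/s3z.png

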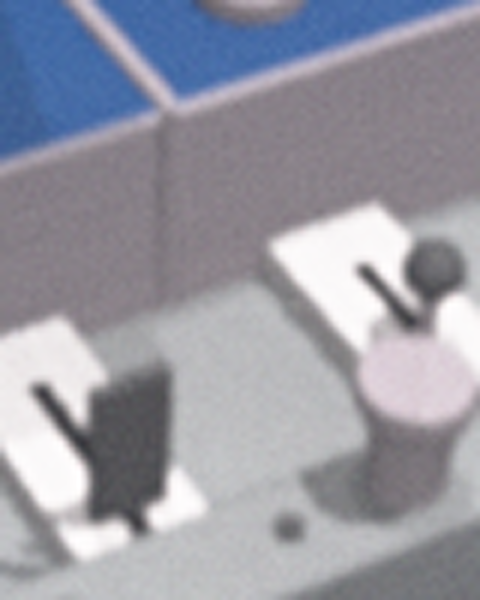

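View pics/w3z.png

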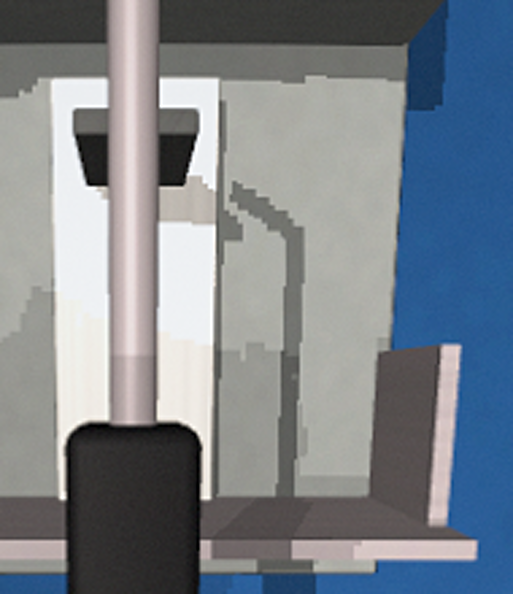

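The hook hovers correctly: the leg projects where the scene camera sees it, and the tab centre is at about (0.659, -0.053). I'll lower it behind the tab and start drawing.

Run:
```python
from h import *
X,Y=.530,-.053
r.movel([X,Y,.211],feed=.1)
r.movel([X,Y,.116],feed=.1)
r.dwell(.3)
F=[]
for i in range(6): r.dwell(.05);F.append(status.read_ft_force())
F=np.array(F);b=F.mean(0);print('base',b,F.std(0),status.read_tcp_pos(),status.read_clock());np.save('base.npy',b)
x=X;n=0
while x>.506:
    x-=.0015;t=status.read_clock();r.movel([x,Y,.116],feed=.03)
    f=status.read_ft_force()-b
    print(round(x,4),f.round(2),status.read_tcp_pos()[0].round(5),round(status.read_clock()-t,3))
    if f[0]>1.6:
        n+=1
        if n==3: break
    else:n=0
    if f[0]>8: break
print(status.read_ft_torque(),status.read_clock())
```

```text
base [-0.09773022 -0.37890757 -2.22560236] [0.38013686 0.41987475 0.25610924] [ 0.52998658 -0.05299605  0.11601403] 10.1667
0.5285 [-0.57  0.29  0.06] 0.52834 0.25
0.527 [-0.72 -0.02  0.62] 0.52685 0.25
0.5255 [ 0.49 -0.41 -0.63] 0.52539 0.25
0.524 [0.4  0.65 0.94] 0.5239 0.25
0.5225 [-0.44  0.34 -0.12] 0.52238 0.25
0.521 [-0.35 -0.16  0.85] 0.52086 0.25
0.5195 [ 0.08 -0.79  0.7 ] 0.51938 0.25
0.518 [0.49 1.12 0.71] 0.51789 0.25
0.5165 [0.53 0.46 1.15] 0.51641 0.25
0.515 [-0.4  -0.21  0.01] 0.51494 0.25
0.5135 [ 2.21  0.61 -0.47] 0.51393 0.25
0.512 [ 2.51 -0.77  0.18] 0.51219 0.25
0.5105 [ 2.69  0.63 -0.52] 0.51043 0.25
[-0.04389956 -0.42386126 -0.01266802] 13.4167
```

```bash
cat > pull.py <<'E'
from h import *
b=np.load('base.npy');Y=-.053
def rd(n=5,dt=.04):
    F=[]
    for i in range(n): r.dwell(dt);F.append(status.read_ft_force()-b)
    return np.array(F)
x=.500
r.movel([x,Y,.116],feed=.02)
print('fast',rd(3).mean(0).round(2),status.read_tcp_pos(),status.read_clock())
log=[]
while x>.456:
    x-=.0008;r.movel([x,Y,.116],feed=.02)
    f=status.read_ft_force()-b; log.append((round(x,4),round(f[0],2)))
    if f[0]>3.6:
        m=rd(4).mean(0)[0]
        print(x,f[0].round(2),m.round(2))
        if m>3.7: break
print(log)
print('stop?',x,rd().mean(0).round(2),status.read_tcp_pos(),status.read_ft_torque(),status.read_clock())
E
python3 pull.py
```

```text
fast [1.   0.41 0.39] [ 0.49949744 -0.05292715  0.11584934] 14.2167
0.4615999999999989 4.05 3.08
0.4607999999999989 5.3 5.1
[(0.4992, np.float64(2.46)), (0.4984, np.float64(2.05)), (0.4976, np.float64(2.64)), (0.4968, np.float64(1.61)), (0.496, np.float64(2.06)), (0.4952, np.float64(2.26)), (0.4944, np.float64(1.82)), (0.4936, np.float64(1.83)), (0.4928, np.float64(2.21)), (0.492, np.float64(1.2)), (0.4912, np.float64(2.68)), (0.4904, np.float64(2.0)), (0.4896, np.float64(3.39)), (0.4888, np.float64(2.68)), (0.488, np.float64(1.8)), (0.4872, np.float64(2.76)), (0.4864, np.float64(2.94)), (0.4856, np.float64(2.25)), (0.4848, np.float64(2.99)), (0.484, np.float64(2.75)), (0.4832, np.float64(2.15)), (0.4824, np.float64(2.02)), (0.4816, np.float64(2.81)), (0.4808, np.float64(1.65)), (0.48, np.float64(2.14)), (0.4792, np.float64(2.67)), (0.4784, np.float64(1.39)), (0.4776, np.float64(1.71)), (0.4768, np.float64(2.25)), (0.476, np.float64(2.76)), (0.4752, np.float64(2.23)), (0.4744, np.float64(2.09)), (0.4736, np.float64(1.36)), (0.4728, np.float64(1.96)), (0.472, np.float64(1.87)), (0.4712, np.float64(2.5)), (0.4704, np.float64(1.84)), (0.4696, np.float64(2.44)), (0.4688, np.float64(2.64)), (0.468, np.float64(1.44)), (0.4672, np.float64(2.13)), (0.4664, np.float64(2.75)), (0.4656, np.float64(2.8)), (0.4648, np.float64(1.85)), (0.464, np.float64(1.44)), (0.4632, np.float64(2.5)), (0.4624, np.float64(2.38)), (0.4616, np.float64(4.05)), (0.4608, np.float64(5.3))]
stop? 0.4607999999999989 [ 5.65  0.51 -2.36] [ 0.46146601 -0.05307656  0.11611276] [ 0.01590957 -0.85364106  0.05225632] 27.0083
```

```bash
cat > hold.py <<'E'
from h import *
b=np.load('base.npy');Y=-.053
def rd(n=4,dt=.04):
    F=[]
    for i in range(n): r.dwell(dt);F.append(status.read_ft_force()-b)
    return np.array(F)
x=.4608;m=5.5
for k in range(14):
    if m>9.6: break
    x-=.0004 if m<8 else .00025
    r.movel([x,Y,.116],feed=.02); F=rd();m=F.mean(0)[0]
    print(round(x,5),F.mean(0).round(2),status.read_tcp_pos().round(5))
t0=status.read_clock();print('hold from',t0)
A=[]
while status.read_clock()-t0<2.8:
    F=rd(8,.05);m=F.mean(0)[0];A.append(m.round(2))
    if m<9.2: x-=.00015
    elif m>10.9: x+=.00015
    else: continue
    r.movel([x,Y,.116],feed=.02)
print(A,x,status.read_tcp_pos(),status.read_ft_torque(),status.read_clock())
s=imaging.capture('scene');cv2.imwrite('pics/s4.png',cv2.resize(s[150:350,270:470],None,fx=3,fy=3,interpolation=cv2.INTER_CUBIC))
cv2.imwrite('pics/w4.png',imaging.capture('wrist'))
E
python3 hold.py
```

```text
0.4604 [ 5.16  0.6  -2.24] [ 0.46133 -0.05311  0.11625]
0.46 [ 6.14  0.99 -2.91] [ 0.4613  -0.05314  0.11628]
0.4596 [ 7.04  0.67 -3.68] [ 0.4612  -0.05314  0.11631]
0.4592 [ 8.03  0.47 -4.26] [ 0.46107 -0.05318  0.11635]
0.45895 [ 8.54  0.79 -4.53] [ 0.46101 -0.05319  0.11636]
0.4587 [ 9.04  0.86 -4.99] [ 0.46097 -0.05321  0.1164 ]
0.45845 [ 8.32  0.68 -3.98] [ 0.46079 -0.05324  0.11656]
0.4582 [ 8.7   0.61 -4.39] [ 0.4608  -0.05327  0.11659]
0.45795 [ 9.5   0.96 -4.64] [ 0.46076 -0.05331  0.11661]
0.4577 [10.58  0.98 -4.7 ] [ 0.46068 -0.05327  0.11663]
hold from 31.175
[np.float64(10.3), np.float64(10.2), np.float64(10.09), np.float64(10.36), np.float64(10.4), np.float64(10.42), np.float64(10.51)] 0.4577000000000001 [ 0.46065776 -0.05329613  0.11662262] [ 0.1224817  -1.79322349  0.0585667 ] 33.975
```

View pics/s4.png

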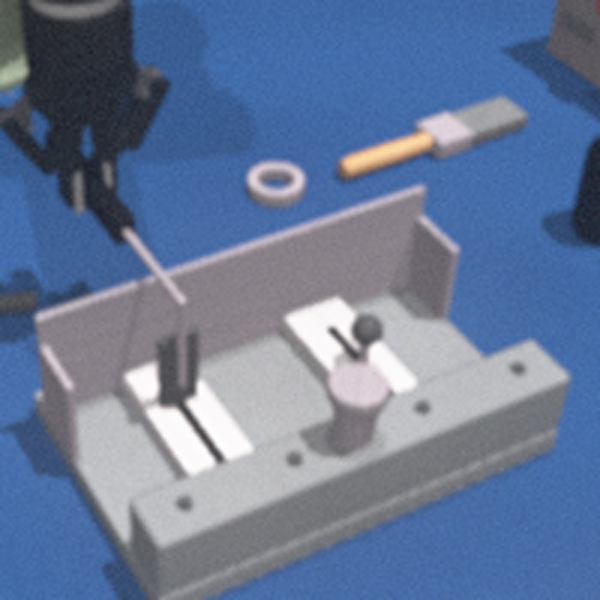

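View pics/w4.png

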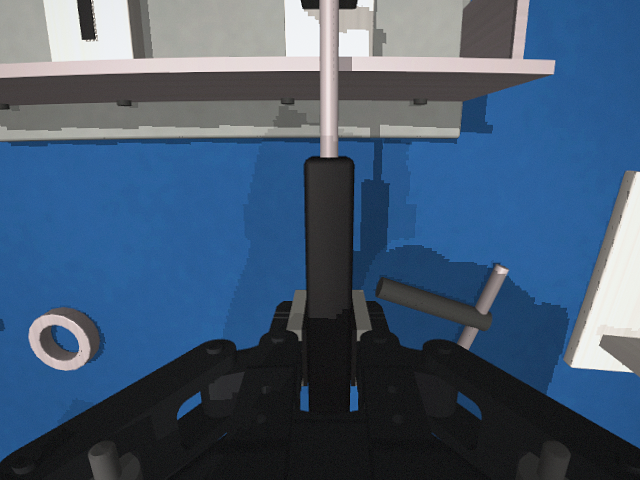

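The force held at 10.1–10.5 N for 2.8 s. The scene view shows the leg behind the tab, with the tab drawn towards the guard and the ball untouched. Next I'll back off, lift, and return to above the rest to check the hook's attitude.

Run:
```python
from h import *
b=np.load('base.npy');G=np.load('grasp.npy');g,o=G[:3],G[3:]
r.movel([.470,-.053,.116],feed=.04)
r.dwell(.15);print(status.read_ft_force()-b)
r.movel([.470,-.053,.211],feed=.12)
print(status.read_ft_force()-b,status.read_ft_torque())
r.movel(g+[0,0,.11],feed=.2,ori=o)
r.dwell(.3)
p,o2=status.read_tcp_pos(),status.read_tool_rot()
cv2.imwrite('pics/w5.png',imaging.capture('wrist'))
s=imaging.capture('scene');cv2.imwrite('pics/s5.png',s);cv2.imwrite('pics/t5.png',imaging.capture('top'))
print(p,o2,np.load('w2.npy'),status.read_opening(),status.read_ft_torque(),status.read_clock())
a=cv2.imread('pics/w2.png');c=cv2.imread('pics/w5.png')
z=np.hstack([a[0:330,270:390],c[0:330,270:390]]);cv2.imwrite('pics/cmp.png',cv2.resize(z,None,fx=1.8,fy=1.8))
cv2.imwrite('pics/s5z.png',cv2.resize(s[130:330,150:470],None,fx=2.5,fy=2.5,interpolation=cv2.INTER_CUBIC))
```

```text
[-0.52560331 -0.73041672  0.31440295]
[-0.15053093 -0.11904232 -0.26914109] [-0.01981747  0.01550558 -0.03286164]
[ 0.43139029 -0.29397252  0.21210801] [ 3.13637110e+00 -1.80539409e-01  1.38997880e-04] [ 4.30731366e-01 -2.94084544e-01  2.11030293e-01 -3.13559742e+00
  1.82046283e-01  1.45360077e-03] 0.015008318653343155 [-0.01205686  0.02419508  0.00398068] 37.45
```

View pics/cmp.png

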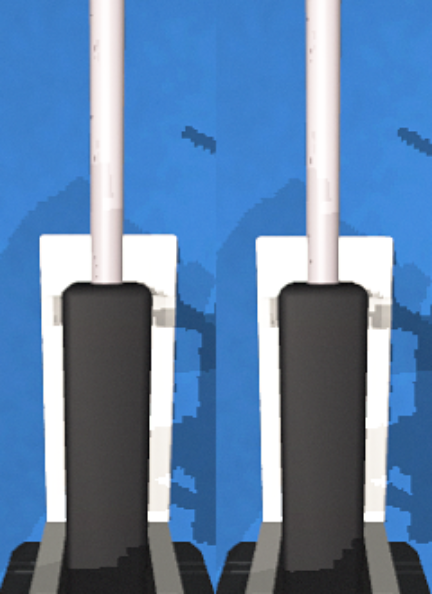

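View pics/s5z.png

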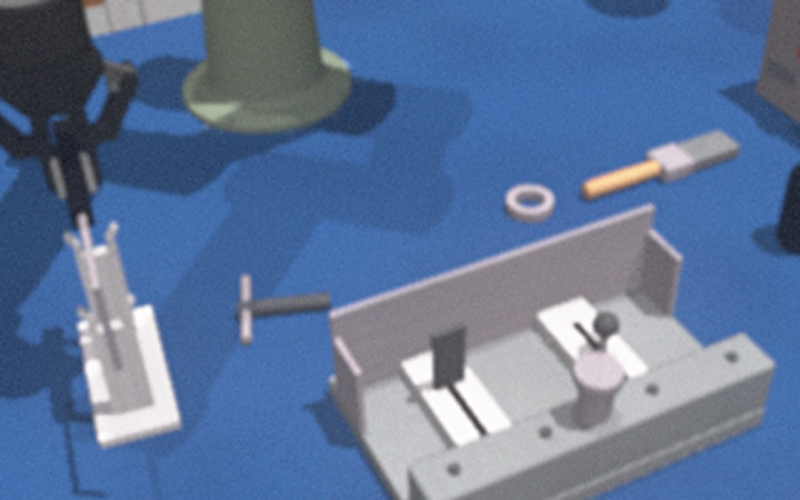

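Run:
```python
import cv2,numpy as np
for n in('w2','w3','w5'):
    a=cv2.imread(f'pics/{n}.png').astype(float);g=a.sum(2)
    for row in(170,200,250,280):
        l=g[row,285:375];d=l<260
        # subpixel width of dark
        i=np.where(d)[0]; print(n,row,285+i[0],285+i[-1],end=' | ')
    red=a[:,:,2]
    print([(row,[int(x)+300 for x in np.where(red[row,300:360]>130)[0][[0,-1]]]) for row in(5,40,80,120)])
    col=g[140:175,318:322].mean(1);print(col.round().astype(int))
```

```text
w2 170 305 374 | w2 200 305 353 | w2 250 306 352 | w2 280 307 351 | [(5, [320, 338]), (40, [320, 338]), (80, [320, 337]), (120, [320, 337])]
[719 724 724 723 722 724 721 724 722 721 722 721 721 720 723 720 511 134
  59  96 123 148 172 192 216 226 225 226 225 226 225 225 223 226 229]
w3 170 305 360 | w3 200 305 353 | w3 250 285 374 | w3 280 285 352 | [(5, [321, 337]), (40, [300, 359]), (80, [300, 359]), (120, [300, 359])]
[589 590 588 591 588 590 588 586 585 597 604 603 602 604 609 565 341  80
  32  56  77  89 110 126 136 148 148 136 144 145 144 146 141 140 145]
w5 170 305 371 | w5 200 305 367 | w5 250 306 352 | w5 280 307 365 | [(5, [320, 338]), (40, [320, 338]), (80, [320, 337]), (120, [320, 337])]
[726 726 725 726 726 727 726 724 723 724 724 724 722 723 724 723 519 132
  64 103 133 149 177 198 218 228 229 230 228 230 229 228 231 228 229]
```

The handle and rod sit at the same pixels as before the pull, so the hook didn't slip. I'll lay it back at the recorded grasp pose.

Run:
```python
from h import *
b=np.load('base.npy');G=np.load('grasp.npy');g,o=G[:3],G[3:]
r.movel(g+[0,0,.03],feed=.15,ori=o); r.dwell(.2);print(status.read_tcp_pos())
r.movel(g+[0,0,.012],feed=.06);print(status.read_ft_force()-b)
r.movel(g+[0,0,.004],feed=.03);print(status.read_ft_force()-b)
r.movel(g,feed=.02);r.dwell(.2)
print(status.read_tcp_pos(),status.read_ft_force()-b,status.read_ft_torque(),status.read_clock())
```

```text
[ 0.43189879 -0.29511193  0.13312355]
[-0.36310369  0.65122748  0.27013768]
[0.13679272 0.02857436 0.15959715]
[ 0.4314883  -0.29475073  0.10228889] [0.76119951 0.62124234 3.65389118] [-0.00925103  0.00811823 -0.02429689] 39.75
```

Run:
```python
from h import *
G=np.load('grasp.npy');g,o=G[:3],G[3:]
r.release();r.dwell(.2);print(status.read_opening(),status.read_ft_force())
r.movel(g+[0,0,.04],feed=.08);r.movel([.4318,-.2952,.24],feed=.2);r.dwell(.3)
cv2.imwrite('pics/w6.png',imaging.capture('wrist'))
s=imaging.capture('scene');cv2.imwrite('pics/s6.png',cv2.resize(s[130:350,150:470],None,fx=2.5,fy=2.5,interpolation=cv2.INTER_CUBIC))
print(status.read_tcp_pos(),status.read_clock())
a=cv2.imread('pics/w1.png');c=cv2.imread('pics/w6.png')
cv2.imwrite('pics/cmp6.png',cv2.resize(np.hstack([a[0:340,260:400],c[0:340,260:400]]),None,fx=1.7,fy=1.7))
```

```text
0.08557113792753741 [ 0.81030929 -0.65595134 -0.59168377]
[ 0.4315811  -0.29500863  0.23940981] 42.325
```

View pics/cmp6.png

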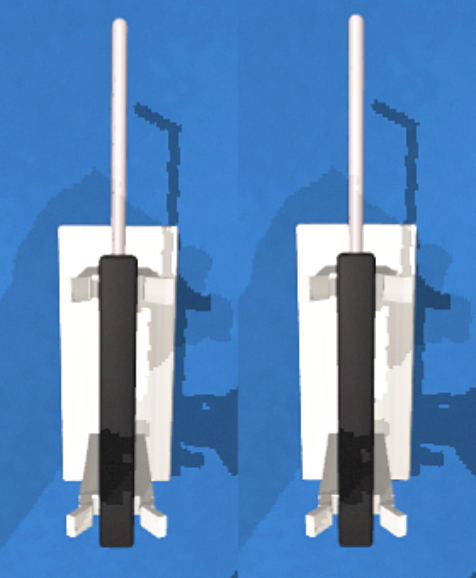

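View pics/s6.png

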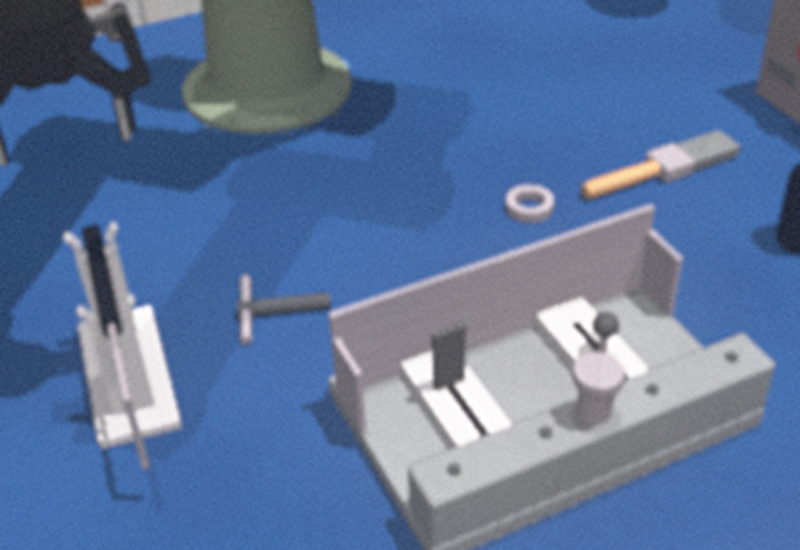

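The hook lies in both notches as it did before, and the lever is still drawn. I'm handing the job in.

Run:
```python
from h import *
print(status.read_clock());print(order.close_job())
```

```text
42.325
the job is handed in; nothing more can be done
None
```

The job was handed in at 42.3 s of the 61 s allowed, and no check failed. The system reports no verdict.

- **Draw and hold:** I took the hook from its rest, lowered its leg behind the feed tab over the guard and drew the tab towards the guard with about 2–2.5 N of drag. The pull rose at the stop after about 53 mm of travel. I held it there for 2.8 s at 10.1–10.5 N along the pull. That is averaged, because single force readings scatter by about 0.4 N. No average went over 10.6 N.
- **Downward force:** While pressed, the wrist also read up to about 5 N downward. I took this to be friction between the leg and the tab. It disappeared when I backed off.
- **Return:** I backed the leg off, lifted it clear and lowered the hook to the recorded grasp pose. The hook had not slipped in the grip. The before and after wrist pictures match, with the hook lying in both notches.
- **Rest of the scene:** The scene view shows the feed lever still drawn. The ball-knob lever and everything else in view look unmoved. The gripper is open, about 0.14 m above where it gripped the handle, touching nothing.

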